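# Rehang the incubator door

## Robot

A 6-joint arm with a two-finger parallel gripper is mounted at the origin on a cart in front of the work surface, level with it; the furniture and walls round the work are solid. World frame = base frame: x ahead of the robot, y to its left, z up, the work surface at z = 0. Lengths are in m, angles in rad, forces in N, time in s.
With the tool pointing down it reaches from about 0.35 to 0.975 m from the base axis. Payload 4.9 kg.
Tool frame: the origin (TCP) lies on the centre line of the jaws, within the pads' length; the fingertips stand manip.tip_reach ahead of it and the grasp point (between the pads) is the TCP (manip.tip_reach is the distance from the TCP to the fingertips, in m); z points along the fingers, y is the line along which they close (so a half turn about z gives the same grasp; the last joint's range is limited). The gripper opens to 85 mm and grips with 20 to 120 N. Pads are 22 mm wide; open, the fingers measure 114 mm over their backs; the gripper's body (76 mm by 85 mm) begins 54 mm behind the grasp point. The pads swing forward as they close: fully open they stand 13 mm farther back than shut.
Start: joints at [0.984, 0.053, 1.613, -0, 1.476, -0.119], TCP at [0.282, 0.558, 0.25] pointing down, gripper open.
Joint ranges: [-3.01, 3.01], [-1.01, 2.22], [0.06, 2.58], [-1.02, 4.17], [0.09, 2.62], [-3.14, 3.14]. Speed limits (rad/s): [2.57, 2.57, 3.14, 3.14, 3.14, 3.14].

## Interface

Orientations are given as a unit quaternion [w, x, y, z].
In Python, from plant import manip gives the robot as it stands. The module is installed in compiled form; this text tells all that it offers.
- The arm moves only by the tool move_arm, never from a script. Its argument "rows" is a list of rows, each a list of 7 numbers: the shift along the tool's x, y, z in cm, then the turn, a rotation vector about the tool's x, y, z in degrees, then the opening, from -1 (shut) to 1 (fully open). In form: [[tx, ty, tz, ax, ay, az, jaw], ...]. A call has 1 to 20 rows; each row shifts and turns the commanded pose from where the row before left it, along the tool's axes as they then stand; what a row does not reach is not made up. A row lasts 1/12 s, in which the tool goes at most 41.7 mm and 7.16 degrees, less where a joint would pass 70% of its speed; a pose out of reach is approached as far as the arm can. A call is refused whole if a number of a shift passes 4.17 or a number of a turn 7.16, either way. A call with a gripper value outside its range is refused whole. The fingers move at their own pace and stop on an object; the grip force is fixed at half the most. Time passes only in rows, so rows that do not move let the fingers close. It gives the time, the measured TCP pose, the force, the opening and the grip force at its end, in the units of the state.
- manip.state(): the state, without advancing time (a new reading comes with each control period).
- manip.grab_frame(name): name is "side" or "top"; returns a dict with "img" (480x640x3 uint8, blue, green, red), "mtx" (3x3 intrinsics, pixels), "R" (3x3) and "t" (3): a world point X has camera coordinates R X + t. Camera axes: x right, y down, z forward; pixel columns grow to the right and rows downward; lengths in m; the calibration is good to about 2 mm. A picture is of the moment at which its call begins. There is no depth.
- manip.job_done(): hands the job in; it is judged then, once.
The state is a dict: "time": time; "joint_pos": joint angles; "joint_vel": joint speeds; "joint_efforts": joint torques, N m; "tool_pos": TCP position; "tool_rot": TCP orientation; "contact_force": force on the tool from outside, world axes, zero at the start; "ft_torque": the same for the moment, N m; "gripper_width": opening from 0.0 (shut) to 1.0 (fully open); "grasp_force": force on a finger pad.
Only numpy, scipy, OpenCV 4.12 (cv2) and the standard library are available. Lean on these libraries where they do the work, as an engineer would, in place of code of your own. Each camera call takes 0.05 s, during which the arm holds its last target. There are 200 camera calls.

## Task

The blue-framed door of the small white incubator has been washed and stands in the drying stand. Take it out and, with the door standing well open, lower its two hinge knuckles gently onto the two upright brass hinge pins at the incubator's right front corner until it sits fully home on both; find the pins by feel and never force or drop the door onto them. Then swing the door gently shut until it is past the ball catch and lies on its seal, let go, and leave the amber bottle, the pipette-tip box and the lone vial beside them standing where they are.

Things in the scene. Friction and masses are not known exactly. Their poses are not given: they have to be found in the camera images.
- door: Upright door, blue frame round a clear window, 158 wide, 118 tall, 12 thick (mm), about 0.3 kg, hinge knuckles on one edge, bar handle (24 mm proud) by the other. Origin on the hinge axis, level with the bottom edge. z up; y from the axis to the free edge (frame y 18 to 176, mass centre near y 95); -x outer face, +x inner. Shut: its yaw = the incubator's; open by angle a: incubator's yaw + a.
- top_grip (a point): Middle of the door's top rail, on its upper edge: door x = 0, y = 97, z = 118 mm. The rail is 12 mm thick and 24 mm tall, with nothing beside it in the stand: the place to grip the door from above. On the way to the incubator, carry it beyond or over the fixed microscope, which fills world x 0.19 to 0.44, y -0.08 to 0.06 m, up to z = 0.28 m.
- knuckle_low (a point): Lower hinge knuckle of the door, on the hinge axis at the knuckle's underside, 14 mm above the door's bottom edge. Barrel 18.4 mm across, 20 mm tall, bored from below: plain bore 10 mm wide, 18 mm deep, sharp-edged mouth.
- knuckle_high (a point): Upper hinge knuckle, same shape, on the same axis, its underside 70 mm above the lower one's.
- free_edge (a point): Middle of the door's free edge: door x = 0, y = 176, z = 60 mm.
- incubator: White mini incubator, fixed, 150 deep, 200 wide, 166 mm tall, open in front, vials inside. Origin: centre of its underside; x into it (front face x = -75, black rubber seal out to x = -78 mm), y to its left seen from the front, z up. Steel hinge strip with the pins at its right front corner (y = -90). A hung door has its bottom edge at z = 36, its top edge at z = 154 mm; shut, it lies on the seal.
- pin_low_drawn (a point): Foot of the lower hinge pin as drawn, on its bracket's top (incubator x -87.5, y -90, z 50 mm): the lower knuckle's underside sits level with this when home. Upright brass pin, 8 mm thick, 16 mm tall, flat tip with a 1.2 mm chamfer. The slotted hinge strip has been shifted: both pins really stand up to 5 mm to either side (y) and 2.5 mm fore or aft (x) of here, both alike; not measured.
- pin_high_drawn (a point): The same for the upper pin, same size and axis, 70 mm above the lower one (incubator z 120 mm). As it stands over the lower pin, the door must come in from the front with its knuckles just above the pin tips (z 66 and 136 mm), then go down. Brackets: 5 mm thick, reaching 8 mm ahead of the pins; the strip's side plate lies 23 mm to the right (-y) of the pins.
- catch (a point): Centre of the sprung ball catch, 12 mm steel ball under a grey keeper block on the roof's left front edge (block: incubator x -113 to -59, y 42 to 82, z 160 to 176 mm). The ball hangs 2.5 mm below a hung door's top edge: the shutting door lifts it (a push of under 10 N at mid-width) and it drops in front of the door. The block also keeps a nearly shut door from being lowered or lifted.
- stand: White drying stand, fixed: base 110 x 200 x 8 mm, origin at the centre of its underside, steel wire hoops up to 55 mm above the table. The door stands on the base in the middle slot, in the plane of the stand's y and z, hinge edge towards -y; lift it 60 mm straight up to clear the hoops. Fixed corked vials, 120 mm tall, stand round about, the nearest some 30 mm from the stand.
- amber_bottle: Amber screw-cap bottle, 66 mm across, 127 mm tall, loose, origin at the centre of its underside. Leave alone.
- tip_box: Teal pipette-tip box with clear lid, 125 x 82 x 72 mm, loose, origin at the centre of its underside. Leave alone.
- vial: Cork-plugged culture vial standing upright, 29 mm across, 117 mm tall, loose, origin at the centre of its underside. Leave alone.
Mind the look-alikes: they are no part of the job. What is meant by the door is not red, and is the larger of those in its own colour.

How it is judged:
By the outcome, as a careful person would: the job done as asked, in the order asked, and still so for the second after the job is handed in, with the robot touching nothing.
It also fails if it takes over 64 s, if anything falls off the work surface, if the arm or the gripper's body presses on something with over 40 N, if the wrist force passes 120 N, or if a joint passes its speed limit or range.

## Working session

There is one attempt and no reset: what is moved stays moved. The work goes in short steps, Python scripts to look and compute and a tool call to move; the robot and the scene stay as the last step left them, time stands still between calls to the robot, and variables do not carry over. Pictures are saved under pics/ and viewed, at most 11 in all, crops included, and the job is handed in when it is done.

Besides the shell and the picture viewer there is one more tool, called after ">>>" as name([rows], argument=value, ...), one row to a line, values as JSON. move_arm: Moves the arm, as the interface text tells. Its arguments: {"type":"object","properties":{"rows":{"type":"array","items":{"type":"array","items":{"type":"number"}}}},"required":["rows"]}

```bash
mkdir -p pics; cat > h.py <<'E'
from plant import manip
import numpy as np, cv2
def grab(n):
    f=manip.grab_frame(n); return f
def ray(f,u,v):
    d=np.linalg.inv(f["mtx"])@np.array([u,v,1.0]); R=np.array(f["R"]); return -R.T@np.array(f["t"]), R.T@d
def onz(f,u,v,z):
    o,d=ray(f,u,v); return o+d*(z-o[2])/d[2]
def proj(f,X):
    c=np.array(f["R"])@np.array(X)+np.array(f["t"]); p=np.array(f["mtx"])@c; return p[:2]/p[2]
def tri(f1,p1,f2,p2):
    o1,d1=ray(f1,*p1);o2,d2=ray(f2,*p2)
    s=np.linalg.lstsq(np.c_[d1,-d2],o2-o1,rcond=None)[0]
    a=o1+s[0]*d1;b=o2+s[1]*d2; return (a+b)/2,np.linalg.norm(a-b)
E
python3 - <<'E'
from h import *
s=manip.state(); print(s, manip.tip_reach)
for n in("side","top"):
    f=grab(n); cv2.imwrite(f"pics/{n}0.png",f["img"]); np.save(f"pics/{n}0.npy",f,allow_pickle=True)
    print(n,-np.array(f["R"]).T@f["t"],f["mtx"],f["R"])
E
```

```text
{'time': 0.0, 'joint_pos': array([ 9.83960291e-01,  5.33456847e-02,  1.61429132e+00, -1.66399702e-05,
        1.47596914e+00, -1.18991765e-01]), 'joint_vel': array([-0.00015817,  0.00048425, -0.00049512,  0.00100242, -0.00078976,
        0.00051244]), 'joint_efforts': array([-5.65996088e-04, -3.93687129e+01, -3.70170379e+01, -1.24251210e-04,
        7.03686746e-03, -3.35968565e-06]), 'tool_pos': array([0.28152985, 0.55735676, 0.24907149]), 'tool_rot': array([-3.40195160e-04,  2.31793720e-01,  9.72764441e-01, -9.47565868e-04]), 'contact_force': array([-0.09314897,  1.31595618, -0.1263183 ]), 'ft_torque': array([-0.00171986,  0.00154333,  0.01790727]), 'grasp_force': 0.0, 'gripper_width': 0.996849808767558} 0.019
side [-0.35412482  1.31732184  0.9773418 ] [[583.33717266   0.         327.53807515]
 [  0.         583.33717266 235.28017967]
 [  0.           0.           1.        ]] [[-0.82272644 -0.56796988  0.02305243]
 [-0.30753317  0.41063465 -0.85837202]
 [ 0.47806333 -0.71329475 -0.51250957]]
top [0.26702964 0.13236691 1.36583544] [[440.35248908   0.         322.30275679]
 [  0.         440.35248908 236.84009491]
 [  0.           0.           1.        ]] [[ 5.19763940e-03 -9.99986277e-01  6.56652079e-04]
 [-9.86138888e-01 -5.23456494e-03 -1.65839361e-01]
 [ 1.65840523e-01  2.14423049e-04 -9.86152562e-01]]
```

View pics/top0.png

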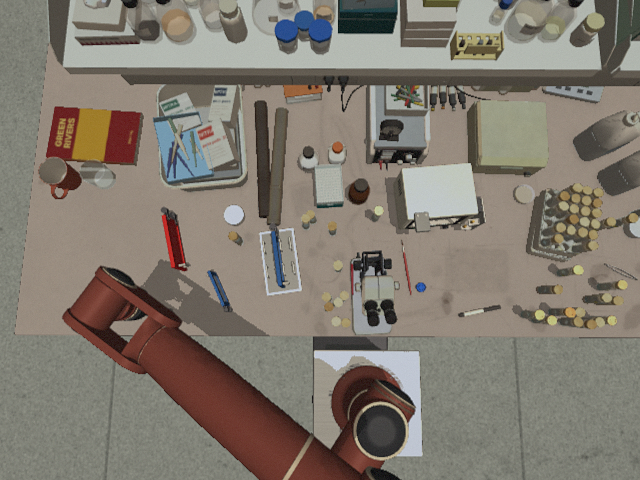

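View pics/side0.png

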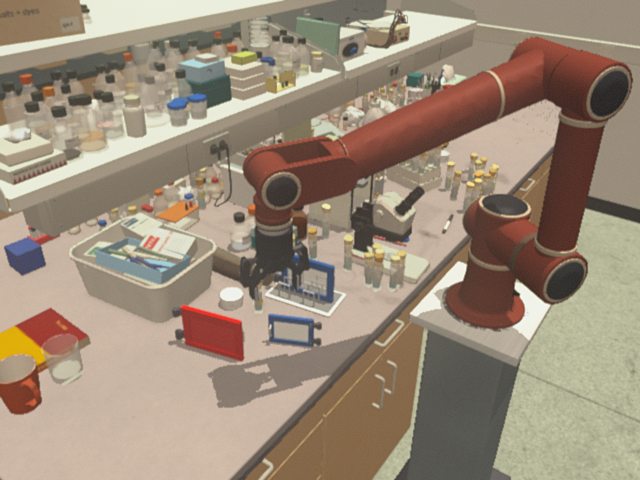

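The top view shows the blue door in the stand at about (278,257) and the incubator at (440,195). Its keeper block is at (422,222) and its hinge corner is near (482,210). I'll enlarge both areas.

```bash
python3 - <<'E'
from h import *
i=cv2.imread("pics/top0.png")
a=cv2.resize(i[150:240,385:500],None,fx=5,fy=5,interpolation=cv2.INTER_CUBIC)
b=cv2.resize(i[215:305,245:315],None,fx=3,fy=5,interpolation=cv2.INTER_CUBIC)
cv2.imwrite("pics/c1.png",np.hstack([a,b]))
E
```

```text
(no output)
```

View pics/c1.png

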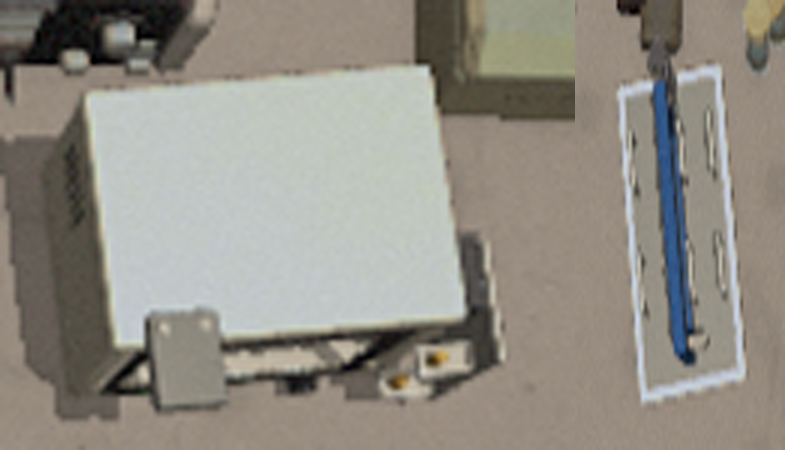

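The pins are visible at crop (438,356) for the upper and (400,382) for the lower. Next I'll measure the corners and check the door's handedness in the side view.

```bash
python3 - <<'E'
from h import *
f=np.load("pics/top0.npy",allow_pickle=True).item(); g=np.load("pics/side0.npy",allow_pickle=True).item()
A=lambda x,y:((x+.5)/5+385-.5,(y+.5)/5+150-.5); B=lambda x,y:((x-575+.5)/3+245-.5,(y+.5)/5+215-.5)
roof=np.array([onz(f,*A(*p),.166) for p in [(85,93),(431,66),(466,320),(114,347)]]);print(roof.round(4))
print("sides",[np.linalg.norm(roof[i]-roof[i-1]).round(4) for i in range(4)])
rect=cv2.minAreaRect((roof[:,:2]*1000).astype(np.float32));print(rect)
c=roof.mean(0);ex=(roof[0]+roof[1]-roof[2]-roof[3])[:2];ey=(roof[0]+roof[3]-roof[1]-roof[2])[:2]
print("yaw",np.degrees([np.arctan2(ex[1],ex[0]),np.arctan2(-ey[0],ey[1])]))
y=np.arctan2(-ey[0],ey[1]);R=np.array([[np.cos(y),-np.sin(y)],[np.sin(y),np.cos(y)]])
hi=onz(f,*A(438,356),.136);lo=onz(f,*A(400,382),.066)
print("drawn",c[:2]+R@[-.0875,-.09],"hi",hi,"lo",lo)
st=np.array([onz(f,*B(*p),.008) for p in [(620,90),(718,68),(745,378),(643,402)]]);print("stand",st.round(4),st.mean(0))
print("sides",[np.linalg.norm(st[i]-st[i-1]).round(4) for i in range(4)])
d=(st[0]+st[1]-st[2]-st[3]);print("stand long dir deg",np.degrees(np.arctan2(d[1],d[0])))
# blue mask of door in top
hsv=cv2.cvtColor(f["img"],cv2.COLOR_BGR2HSV);m=cv2.inRange(hsv,(100,120,40),(125,255,255))
m2=m*0;m2[215:305,255:305]=m[215:305,255:305]
ys,xs=np.nonzero(m2);print(len(xs),xs.min(),xs.max(),ys.min(),ys.max())
vx=cv2.fitLine(np.c_[xs,ys].astype(np.float32),cv2.DIST_L2,0,.01,.01).ravel();print(vx)
for r in range(ys.min(),ys.max()+1,4): print(r,xs[ys==r].min(),xs[ys==r].max(),end=" | ")
i=g["img"];cv2.imwrite("pics/c2.png",cv2.resize(i[240:360,230:360],None,fx=4.5,fy=4.5,interpolation=cv2.INTER_CUBIC))
E
```

```text
[[ 0.6675 -0.0914  0.166 ]
 [ 0.6846 -0.2886  0.166 ]
 [ 0.5368 -0.3006  0.166 ]
 [ 0.5204 -0.1039  0.166 ]]
sides [np.float64(0.1476), np.float64(0.198), np.float64(0.1482), np.float64(0.1974)]
((602.3330688476562, -196.24270629882812), (148.2425994873047, 197.95921325683594), 4.859668254852295)
yaw [4.75554628 4.858147  ]
drawn [ 0.52276068 -0.29319549] hi [ 0.52247614 -0.29435068  0.136     ] lo [ 0.520939   -0.29496781  0.066     ]
stand [[0.5078 0.3289 0.008 ]
 [0.5224 0.2268 0.008 ]
 [0.3292 0.1961 0.008 ]
 [0.3141 0.2999 0.008 ]] [0.41837253 0.26290189 0.008     ]
sides [np.float64(0.1959), np.float64(0.1031), np.float64(0.1956), np.float64(0.1049)]
stand long dir deg 8.786299506548847
254 272 283 231 287
[1.3731182e-01 9.9052787e-01 2.7703149e+02 2.5944489e+02]
231 273 274 | 235 272 275 | 239 272 275 | 243 273 278 | 247 273 276 | 251 274 279 | 255 274 280 | 259 275 280 | 263 275 278 | 267 276 281 | 271 276 279 | 275 277 282 | 279 277 283 | 283 278 281 | 287 282 282 |
```

View pics/c2.png

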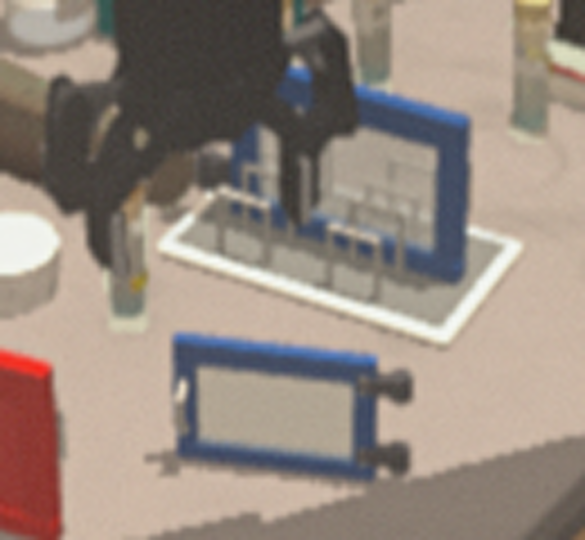

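The side view shows the door's dark knuckles at its far end (+x world), crop (208,170). Its near top corner is at crop (468,118), and the smaller blue door lies in front. The handle is at the near end on the -y side, so the door's yaw is about 98.8°, close to 94° open, and it hardly needs turning. I'll refine the top-rail line.

```bash
python3 - <<'E'
from h import *
f=np.load("pics/top0.npy",allow_pickle=True).item(); g=np.load("pics/side0.npy",allow_pickle=True).item()
up=lambda im,k:cv2.resize(im,None,fx=k,fy=k,interpolation=cv2.INTER_CUBIC)
x0,y0,k=255,215,6
c=up(f["img"][y0:305,x0:305],k);hsv=cv2.cvtColor(c,cv2.COLOR_BGR2HSV)
m=cv2.inRange(hsv,(100,110,90),(125,255,255))
n,l,st,ce=cv2.connectedComponentsWithStats(m);j=1+np.argmax(st[1:,4]);ys,xs=np.nonzero(l==j)
print(st[j],hsv[l==j].mean(0))
P=[]
for r in range(ys.min()+12,ys.max()-30,6):
    a=xs[ys==r]; P.append(onz(f,(a.min()+.5)/k+x0-.5,(r+.5)/k+y0-.5,.126))
P=np.array(P);v=cv2.fitLine(P[:,:2].astype(np.float32),cv2.DIST_HUBER,0,.001,.001).ravel()
print("left edge line",v,np.degrees(np.arctan2(v[1],v[0])))
for nm,r in(("far",ys.min()),("near",ys.max())): print(nm,onz(f,(np.median(xs[ys==r])+.5)/k+x0-.5,(r+.5)/k+y0-.5,.126))
n_=np.array([v[1],-v[0]]);n_*=-np.sign(n_[1]);ctr=v[2:4]+.006*n_; print("rail centre line pt",ctr, "stand centre offset from line", (np.array([.4184,.2629])-ctr)@n_)
for X in ([.4184,.2629,.126],): print(proj(f,X),proj(g,X))
# side: near top corner on rail
print("side corner at z=.126",onz(g,468/4.5+230-.4,118/4.5+240-.4,.126))
s=manip.state();w,x,y,z=s["tool_rot"]
print("tool x dir deg",np.degrees(np.arctan2(2*(x*y+w*z),1-2*(y*y+z*z))))
E
```

```text
[  99   97   63  330 7605] [107.10821828 158.38382643 129.0260355 ]
left edge line [0.9889052  0.14854795 0.41923594 0.26920074] 8.542787
far [0.49246328 0.27213862 0.126     ]
near [0.33636061 0.25258017 0.126     ]
rail centre line pt [0.42012724 0.2632673 ] stand centre offset from line 0.00010665488323933467
[276.2281323  256.48201696] [306.44684773 257.8268314 ]
side corner at z=.126 [0.33862502 0.25133868 0.126     ]
tool x dir deg 153.19776761538589
```

>>> move_arm([
  [0, 0, 0, 0, 0, -5.9, 1],
  [0, 0, 0, 0, 0, -5.9, 1],
  [0, 0, 0, 0, 0, -5.9, 1],
  [0, 0, 0, 0, 0, -5.9, 1],
  [0, 0, 0, 0, 0, -5.9, 1],
  [0, 0, 0, 0, 0, -5.95, 1],
  [-0.75, -2.6, 0, 0, 0, 0, 1],
  [-0.75, -2.6, 0, 0, 0, 0, 1],
  [-0.75, -2.6, 0, 0, 0, 0, 1],
  [-0.75, -2.6, 0, 0, 0, 0, 1],
  [-0.75, -2.6, 0, 0, 0, 0, 1],
  [-0.75, -2.6, 0, 0, 0, 0, 1],
  [-0.75, -2.6, 0, 0, 0, 0, 1],
  [-0.75, -2.6, 0, 0, 0, 0, 1],
  [-0.75, -2.6, 0, 0, 0, 0, 1],
  [-0.75, -2.6, 0, 0, 0, 0, 1],
  [-0.75, -2.6, 0, 0, 0, 0, 1],
  [-0.75, -2.6, 0, 0, 0, 0, 1],
  [0, 0, 0, 0, 0, 0, 1],
])

```text
time: 1.68
tool_pos: [0.4189, 0.2597, 0.2498]
tool_rot: [-0.0, -0.073, 0.997, -0.001]
contact_force: [-0.3, -0.1, -0.1]
gripper_width: 1.003
grasp_force: 0.0
```

```bash
cat >> h.py <<'E'
from scipy.spatial.transform import Rotation as Ro
def pose():
    s=manip.state();w,x,y,z=s["tool_rot"];R=Ro.from_quat([x,y,z,w]).as_matrix();return s,np.array(s["tool_pos"]),R
def delta(X,yaw=None):
    s,p,R=pose();d=R.T@(np.array(X)-p)*100
    print("t",round(s["time"],2),"pos",p.round(4),"yaw",np.degrees(np.arctan2(R[1,0],R[0,0])).round(2),"tilt",R[2].round(4),"F",np.round(s["contact_force"],2),"M",np.round(s["ft_torque"],2),"w",round(s["gripper_width"],3),"tool shift cm",d.round(3))
E
python3 -c "
from h import *
delta([.417,.2627,.116]);print(manip.state()['joint_pos'])"
```

```text
t 1.68 pos [0.4189 0.2597 0.2498] yaw -171.6 tilt [ 2.0e-04 -1.9e-03 -1.0e+00] F [-0.28 -0.07 -0.1 ] M [-0.03  0.02 -0.04] w 1.003 tool shift cm [ 0.139  0.349 13.38 ]
[ 4.04816591e-01 -2.70978168e-01  1.91246302e+00 -1.76553055e-03
  1.50078627e+00 -1.31239210e+00]
```

>>> move_arm([
  [0.14, 0.33, 0, 0, 0, -0.2, 1],
  [0, 0, 1.5, 0, 0, 0, 1],
  [0, 0, 1.5, 0, 0, 0, 1],
  [0, 0, 1.5, 0, 0, 0, 1],
  [0, 0, 1.5, 0, 0, 0, 1],
  [0, 0, 1.5, 0, 0, 0, 1],
  [0, 0, 1.5, 0, 0, 0, 1],
  [0, 0, 1.5, 0, 0, 0, 1],
  [0, 0, 1.5, 0, 0, 0, 1],
  [0, 0, 1.0, 0, 0, 0, 1],
  [0, 0, 0.4, 0, 0, 0, 1],
  [0, 0, 0, 0, 0, 0, 1],
  [0, 0, 0, 0, 0, 0, 1],
])

```text
time: 2.77
tool_pos: [0.4159, 0.2665, 0.1167]
tool_rot: [0.0, -0.077, 0.997, 0.0]
contact_force: [-0.4, -0.9, 0.6]
gripper_width: 1.0
grasp_force: 0.0
```

```bash
python3 -c "
from h import *
delta([.417,.2627,.116])
f=grab('side');cv2.imwrite('pics/c3.png',cv2.resize(f['img'][180:360,200:400],None,fx=3.3,fy=3.3))"
```

```text
t 2.77 pos [0.4159 0.2665 0.1167] yaw -171.12 tilt [-3.e-04  2.e-04 -1.e+00] F [-0.36 -0.89  0.58] M [ 0.05 -0.02  0.01] w 1.0 tool shift cm [-0.054 -0.392  0.07 ]
```

View pics/c3.png

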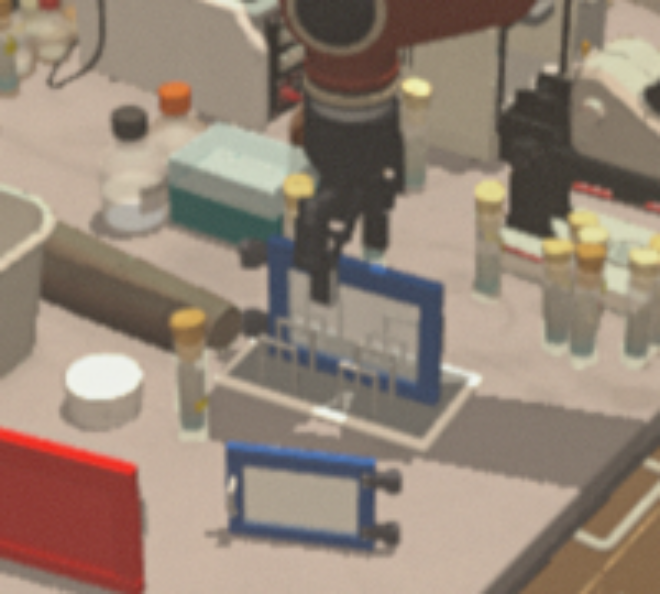

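The open jaws straddle the rail with the knuckles on the far end. I'll centre 4 mm across and close.

>>> move_arm([
  [-0.05, -0.39, 0, 0, 0, 0.1, 1],
  [0, 0, 0, 0, 0, 0, 1],
  [0, 0, 0, 0, 0, 0, 0.4],
  [0, 0, 0, 0, 0, 0, 0.0],
  [0, 0, 0, 0, 0, 0, -0.3],
  [0, 0, 0, 0, 0, 0, -0.5],
  [0, 0, 0, 0, 0, 0, -0.7],
  [0, 0, 0, 0, 0, 0, -1],
  [0, 0, 0, 0, 0, 0, -1],
  [0, 0, 0, 0, 0, 0, -1],
  [0, 0, 0, 0, 0, 0, -1],
  [0, 0, 0, 0, 0, 0, -1],
])

```text
time: 3.82
tool_pos: [0.417, 0.2625, 0.1164]
tool_rot: [0.0, -0.076, 0.997, 0.0]
contact_force: [0.2, 1.5, 0.5]
gripper_width: 0.128
grasp_force: 59.7
```

```bash
python3 -c "
from h import *
delta([.417,.2627,.116])"
```

```text
t 3.82 pos [0.417  0.2625 0.1164] yaw -171.25 tilt [-4.e-04  7.e-04 -1.e+00] F [0.24 1.52 0.46] M [ 0.52 -0.02  0.03] w 0.128 tool shift cm [-0.002  0.021  0.042]
```

>>> move_arm([
  [0, 0, -0.3, 0, 0, 0, -1],
  [0, 0, -0.6, 0, 0, 0, -1],
  [0, 0, -0.9, 0, 0, 0, -1],
  [0, 0, -1.2, 0, 0, 0, -1],
  [0, 0, -1.5, 0, 0, 0, -1],
  [0, 0, -1.5, 0, 0, 0, -1],
  [0, 0, -2, 0, 0, 0, -1],
  [0, 0, -2.5, 0, 0, 0, -1],
  [0, 0, -2.5, 0, 0, 0, -1],
  [0, 0, -2.5, 0, 0, 0, -1],
  [0, 0, -2.5, 0, 0, 0, -1],
  [0, 0, -2.5, 0, 0, 0, -1],
  [0, 0, -2.5, 0, 0, 0, -1],
  [0, 0, -2.5, 0, 0, 0, -1],
  [0, 0, -2.5, 0, 0, 0, -1],
  [0, 0, -2, 0, 0, 0, -1],
  [0, 0, -1, 0, 0, 0, -1],
  [0, 0, 0, 0, 0, 0, -1],
  [0, 0, 0, 0, 0, 0, -1],
])

```text
time: 5.4
tool_pos: [0.4169, 0.2618, 0.4266]
tool_rot: [0.0, -0.076, 0.997, -0.0]
contact_force: [0.6, 0.4, -5.7]
gripper_width: 0.126
grasp_force: 59.3
```

```bash
python3 -c "
from h import *
delta([.425,-.297,.43]);print(manip.state()['joint_pos'])"
```

```text
t 5.4 pos [0.4169 0.2618 0.4266] yaw -171.28 tilt [-7.e-04 -6.e-04 -1.e+00] F [ 0.57  0.4  -5.73] M [-0.04  0.04 -0.06] w 0.126 tool shift cm [  7.671 -55.36   -0.308]
[ 4.09925502e-01 -3.08162907e-01  1.65392765e+00 -8.15225010e-04
  1.79532504e+00 -1.31329160e+00]
```

>>> move_arm([
  [0.15, -0.5, 0, 0, 0, 0, -1],
  [0.3, -1, 0, 0, 0, 0, -1],
  [0.45, -1.6, 0, 0, 0, 0, -1],
  [0.57, -2.15, 0, 0, 0, 0, -1],
  [0.57, -2.15, 0, 0, 0, 0, -1],
  [0.57, -2.15, 0, 0, 0, 0, -1],
  [0.57, -2.15, 0, 0, 0, 0, -1],
  [0.57, -2.15, 0, 0, 0, 0, -1],
  [0.57, -2.15, 0, 0, 0, 0, -1],
  [0.57, -2.15, 0, 0, 0, 0, -1],
  [0.57, -2.15, 0, 0, 0, 0, -1],
  [0.57, -2.15, 0, 0, 0, 0, -1],
  [0.57, -2.15, 0, 0, 0, 0, -1],
  [0.57, -2.15, 0, 0, 0, 0, -1],
  [0.57, -2.15, 0, 0, 0, 0, -1],
  [0.57, -2.15, 0, 0, 0, 0, -1],
  [0.57, -2.15, 0, 0, 0, 0, -1],
  [0.57, -2.15, 0, 0, 0, 0, -1],
  [0.57, -2.15, 0, 0, 0, 0, -1],
  [0.57, -2.15, 0, 0, 0, 0, -1],
])

```text
time: 7.07
tool_pos: [0.3713, -0.1471, 0.4248]
tool_rot: [-0.001, -0.076, 0.997, 0.0]
contact_force: [-0.6, 0.4, -3.4]
gripper_width: 0.127
grasp_force: 59.2
```

>>> move_arm([
  [0.57, -2.15, 0, 0, 0, 0, -1],
  [0.57, -2.15, 0, 0, 0, 0, -1],
  [0.57, -2.15, 0, 0, 0, 0, -1],
  [0.57, -2.15, 0, 0, 0, 0, -1],
  [0.57, -2.15, 0, 0, 0, 0, -1],
  [0.57, -2.15, 0, 0, 0, 0, -1],
  [0.45, -1.6, 0, 0, 0, 0, -1],
  [0.3, -1.0, 0, 0, 0, 0, -1],
  [0.15, -0.5, 0, 0, 0, 0, -1],
  [0, 0, 0, 0, 0, 0, -1],
  [0, 0, 0, 0, 0, 0, -1],
  [0, 0, 0, 0, 0, 0, -1],
])

```text
time: 8.07
tool_pos: [0.3542, -0.3098, 0.4264]
tool_rot: [0.0, -0.077, 0.997, 0.0]
contact_force: [0.4, -0.4, -3.2]
gripper_width: 0.13
grasp_force: 59.3
```

```bash
python3 -c "
from h import *
delta([.356,-.3093,.1644]);print(manip.state()['joint_pos'])"
```

```text
t 8.07 pos [ 0.3542 -0.3098  0.4264] yaw -171.2 tilt [-2.e-04  2.e-04 -1.e+00] F [ 0.37 -0.36 -3.2 ] M [0.02 0.01 0.01] w 0.13 tool shift cm [-1.7800e-01  1.4000e-02  2.6197e+01]
[-8.77022813e-01 -3.61073047e-01  1.69520965e+00  2.54242356e-04
  1.80755888e+00 -2.60133955e+00]
```

>>> move_arm([
  [0, 0, 0.6, 0, 0, 0, -1],
  [0, 0, 1.2, 0, 0, 0, -1],
  [0, 0, 2, 0, 0, 0, -1],
  [0, 0, 2, 0, 0, 0, -1],
  [0, 0, 2, 0, 0, 0, -1],
  [0, 0, 2, 0, 0, 0, -1],
  [0, 0, 2, 0, 0, 0, -1],
  [0, 0, 2, 0, 0, 0, -1],
  [0, 0, 2, 0, 0, 0, -1],
  [0, 0, 2, 0, 0, 0, -1],
  [0, 0, 2, 0, 0, 0, -1],
  [0, 0, 2, 0, 0, 0, -1],
  [0, 0, 1.8, 0, 0, 0, -1],
  [0, 0, 1.3, 0, 0, 0, -1],
  [0, 0, 0.7, 0, 0, 0, -1],
  [0, 0, 0, 0, 0, 0, -1],
  [0, 0, 0, 0, 0, 0, -1],
  [0, 0, 0, 0, 0, 0, -1],
])

```text
time: 9.57
tool_pos: [0.3548, -0.3111, 0.1717]
tool_rot: [0.001, -0.076, 0.997, -0.001]
contact_force: [-0.3, -0.3, -3.1]
gripper_width: 0.125
grasp_force: 59.1
```

```bash
python3 -c "
from h import *
f=grab('top');g=grab('side');np.save('pics/top1.npy',f,allow_pickle=True);np.save('pics/side1.npy',g,allow_pickle=True)
delta([.356,-.3093,.1644])
s,p,R=pose()
h=p-.097*R[:,0];print('hinge pred',h)
for dz in(.118,):
  for z in(.016+.0,):pass
b=p[2]-.1084
for z in(.014,.034,.084,.104): X=[h[0],h[1],b+z];print(z,proj(f,X),proj(g,X))
for X in([.5217,-.2946,.136],[.5217,-.2946,.066]):print(proj(f,X),proj(g,X))
a=cv2.resize(f['img'][180:300,440:520],None,fx=5,fy=5,interpolation=cv2.INTER_CUBIC)
print(g['img'].shape)
u,v=proj(g,[h[0],h[1],b+.06]).astype(int)
c=cv2.resize(g['img'][max(v-60,0):v+60,u-40:u+40],None,fx=5,fy=5,interpolation=cv2.INTER_CUBIC);print(u,v)
cv2.imwrite('pics/c4.png',np.hstack([a,c]))
"
```

```text
t 9.67 pos [ 0.3548 -0.3112  0.1719] yaw -171.25 tilt [-0.0014 -0.0023 -1.    ] F [-0.18  0.12 -2.94] M [0.02 0.03 0.01] w 0.126 tool shift cm [-0.147  0.173  0.746]
hinge pred [ 0.45067014 -0.29646426  0.17200376]
0.014 [467.49706659 248.62398204] [395.80531055 195.04342366]
0.034 [469.73678596 247.66537178] [396.29287978 189.79534688]
0.084 [475.64985632 245.13455029] [397.53410064 176.43514702]
0.104 [478.14978309 244.06457006] [398.03971897 170.99279409]
[472.30144976 221.06737823] [378.75296113 174.29044144]
[464.46541047 225.75079455] [377.38788202 192.58453067]
(480, 640, 3)
396 182
```

View pics/c4.png

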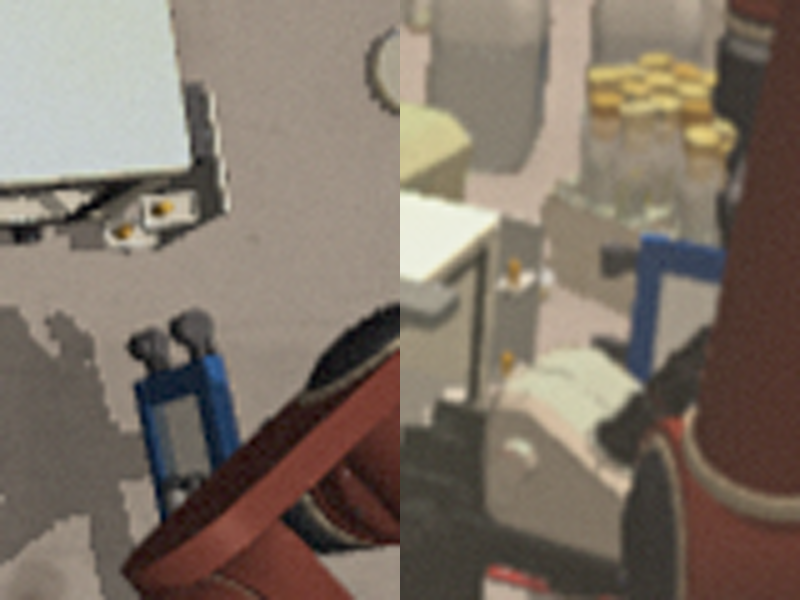

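Both brass pins show in the top crop, at (163,209) and (123,231), as do both knuckles, at (191,328) and (148,345). I'll measure each from the same picture so the calibration error cancels.

```bash
python3 - <<'E'
from h import *
f=np.load('pics/top1.npy',allow_pickle=True).item();g=np.load('pics/side1.npy',allow_pickle=True).item()
k=8
def crop(f,x0,x1,y0,y1):
    c=cv2.resize(f['img'][y0:y1,x0:x1],None,fx=k,fy=k,interpolation=cv2.INTER_CUBIC);return c,lambda x,y:((x+.5)/k+x0-.5,(y+.5)/k+y0-.5)
def blobs(m,T,mn):
    n,l,s,ce=cv2.connectedComponentsWithStats(m)
    for j in range(1,n):
        if s[j,4]>mn:
            x,y,w,h,a=s[j];print("  c",np.round(T(*ce[j]),2),"L,T",np.round(T(x-.5,y-.5),2),"R,B",np.round(T(x+w-.5,y+h-.5),2),a/k/k)
for nm,F,bx in(("top pins",f,(455,485,212,232)),("side pins",g,(365,392,165,205))):
    c,T=crop(F,*bx);h=cv2.cvtColor(c,cv2.COLOR_BGR2HSV);print(nm);blobs(cv2.inRange(h,(8,130,80),(30,255,255)),T,60)
c,T=crop(f,462,486,238,252);gr=cv2.cvtColor(c,cv2.COLOR_BGR2GRAY);h=cv2.cvtColor(c,cv2.COLOR_BGR2HSV)
print("top knuckles");m=((gr<105)&(h[...,1]<90)).astype(np.uint8)*255;blobs(m,T,100)
# per-knuckle rows
for r in range(0,m.shape[0],8):
    print(round(T(0,r)[1],1),"".join("#" if v else "." for v in m[r,::4]))
c,T=crop(g,383,412,158,205);gr=cv2.cvtColor(c,cv2.COLOR_BGR2GRAY);h=cv2.cvtColor(c,cv2.COLOR_BGR2HSV)
print("side knuckles");blobs(((gr<85)&(h[...,1]<90)).astype(np.uint8)*255,T,100)
E
```

```text
top pins
  c [472.37 221.14] L,T [470.62 220.12] R,B [473.88 222.38] 3.890625
  c [464.38 225.88] L,T [463.   224.62] R,B [465.62 227.12] 4.359375
side pins
  c [378.37 175.33] L,T [377.5 174. ] R,B [379.25 176.88] 3.609375
  c [376.93 193.66] L,T [376.   192.25] R,B [377.88 195.25] 4.0
top knuckles
  c [474.53 247.27] L,T [464.5  241.62] R,B [483.88 251.5 ] 112.4375
237.6 ................................................
238.6 ................................................
239.6 ................................................
240.6 ................................................
241.6 ................................................
242.6 ............................###########.........
243.6 ........................#################.......
244.6 ........................#################.......
245.6 ..............#####.....#################.......
246.6 .........################################.......
247.6 ........################.################.......
248.6 .......#################....##############......
249.6 .......#################.......############.....
250.6 ........################........#######....#....
side knuckles
  c [405.   187.91] L,T [395.   169.88] R,B [411.5 204.5] 205.5
```

>>> move_arm([
  [0, 0, 0.3, 0, 0, 0, -1],
  [0, 0, 0.3, 0, 0, 0, -1],
  [-0.4, -0.05, 0, 0, 0, 0, -1],
  [-0.6, -0.07, 0, 0, 0, 0, -1],
  [-0.7, -0.08, 0, 0, 0, 0, -1],
  [-0.7, -0.08, 0, 0, 0, 0, -1],
  [-0.7, -0.08, 0, 0, 0, 0, -1],
  [-0.7, -0.08, 0, 0, 0, 0, -1],
  [-0.7, -0.08, 0, 0, 0, 0, -1],
  [-0.7, -0.08, 0, 0, 0, 0, -1],
  [-0.7, -0.08, 0, 0, 0, 0, -1],
  [-0.6, -0.08, 0, 0, 0, 0, -1],
  [-0.45, -0.06, 0, 0, 0, 0, -1],
  [-0.3, -0.05, 0, 0, 0, 0, -1],
  [0, 0, 0, 0, 0, 0, -1],
  [0, 0, 0, 0, 0, 0, -1],
])

```text
time: 11.0
tool_pos: [0.4271, -0.3081, 0.1642]
tool_rot: [-0.0, -0.076, 0.997, 0.0]
contact_force: [0.0, -0.6, -3.8]
gripper_width: 0.126
grasp_force: 59.3
```

```bash
python3 -c "
from h import *
delta([.4278,-.3088,.1604])
f=grab('top');g=grab('side');np.save('pics/top2.npy',f,allow_pickle=True);np.save('pics/side2.npy',g,allow_pickle=True)
a=cv2.resize(f['img'][200:260,445:500],None,fx=7,fy=7,interpolation=cv2.INTER_CUBIC)
c=cv2.resize(g['img'][155:215,358:413],None,fx=7,fy=7,interpolation=cv2.INTER_CUBIC)
cv2.imwrite('pics/c5.png',np.hstack([a,c]))
"
```

```text
t 11.0 pos [ 0.4271 -0.3081  0.1642] yaw -171.25 tilt [ 4.e-04  1.e-04 -1.e+00] F [ 0.04 -0.57 -3.79] M [ 0.02  0.03 -0.03] w 0.126 tool shift cm [-0.055 -0.082  0.383]
```

View pics/c5.png

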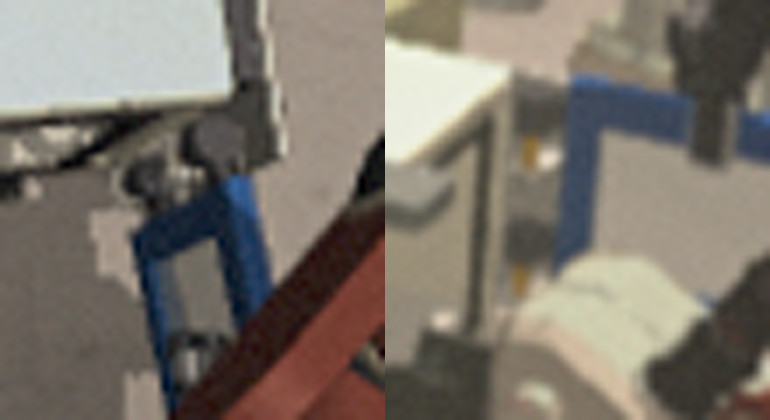

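The side crop shows the knuckles squarely over the pins, with the pin at crop column 530 and the knuckle centre at about 531. Now I'll feel downward.

>>> move_arm([
  [-0.05, -0.04, 0, 0, 0, 0, -1],
  [0, 0, 0.08, 0, 0, 0, -1],
  [0, 0, 0.08, 0, 0, 0, -1],
  [0, 0, 0.07, 0, 0, 0, -1],
  [0, 0, 0.07, 0, 0, 0, -1],
  [0, 0, 0.05, 0, 0, 0, -1],
  [0, 0, 0.05, 0, 0, 0, -1],
  [0, 0, 0.05, 0, 0, 0, -1],
  [0, 0, 0, 0, 0, 0, -1],
  [0, 0, 0, 0, 0, 0, -1],
])

```text
time: 11.93
tool_pos: [0.4278, -0.3084, 0.1599]
tool_rot: [0.0, -0.076, 0.997, -0.0]
contact_force: [-0.1, -0.6, -3.3]
gripper_width: 0.132
grasp_force: 59.3
```

```bash
python3 -c "
from h import *
delta([.4278,-.3088,.1444])"
```

```text
t 11.93 pos [ 0.4278 -0.3084  0.1599] yaw -171.25 tilt [-1.e-04 -1.e-04 -1.e+00] F [-0.07 -0.62 -3.32] M [ 0.03 -0.04  0.06] w 0.132 tool shift cm [ 0.002 -0.038  1.546]
```

No contact yet. I'll go on in half-millimetre steps.

>>> move_arm([
  [0, 0, 0.05, 0, 0, 0, -1],
  [0, 0, 0.05, 0, 0, 0, -1],
  [0, 0, 0.05, 0, 0, 0, -1],
  [0, 0, 0, 0, 0, 0, -1],
  [0, 0, 0, 0, 0, 0, -1],
])

```text
time: 12.35
tool_pos: [0.4279, -0.3087, 0.1587]
tool_rot: [0.0, -0.076, 0.997, -0.0]
contact_force: [0.3, -1.0, -1.8]
gripper_width: 0.131
grasp_force: 59.6
```

```bash
python3 -c "
from h import *
delta([.4278,-.3088,.1444])"
```

```text
t 12.35 pos [ 0.4279 -0.3087  0.1587] yaw -171.26 tilt [-5.e-04 -8.e-04 -1.e+00] F [ 0.28 -0.97 -1.79] M [-0.14 -0.13 -0.08] w 0.131 tool shift cm [ 0.015 -0.009  1.431]
```

>>> move_arm([
  [0, 0, 0.05, 0, 0, 0, -1],
  [0, 0, 0.05, 0, 0, 0, -1],
  [0, 0, 0, 0, 0, 0, -1],
  [0, 0, 0, 0, 0, 0, -1],
])

```text
time: 12.68
tool_pos: [0.4277, -0.3086, 0.1573]
tool_rot: [0.0, -0.076, 0.997, -0.0]
contact_force: [0.5, -1.9, -2.2]
gripper_width: 0.129
grasp_force: 59.3
```

```bash
python3 -c "
from h import *
delta([.4278,-.3088,.1444])"
```

```text
t 12.68 pos [ 0.4277 -0.3086  0.1573] yaw -171.26 tilt [-1.e-04 -6.e-04 -1.e+00] F [ 0.46 -1.88 -2.2 ] M [-0.45 -0.12 -0.2 ] w 0.129 tool shift cm [-0.002 -0.019  1.286]
```

The pins push the door sideways toward -y, so the knuckles are riding the chamfer. I'll yield that way and go on.

>>> move_arm([
  [0, -0.06, 0, 0, 0, 0, -1],
  [0, 0, 0.05, 0, 0, 0, -1],
  [0, 0, 0.05, 0, 0, 0, -1],
  [0, 0, 0.05, 0, 0, 0, -1],
  [0, 0, 0, 0, 0, 0, -1],
  [0, 0, 0, 0, 0, 0, -1],
])

```text
time: 13.18
tool_pos: [0.4278, -0.309, 0.1557]
tool_rot: [0.0, -0.076, 0.997, 0.0]
contact_force: [0.6, -1.3, -3.7]
gripper_width: 0.129
grasp_force: 59.3
```

```bash
python3 -c "
from h import *
delta([.4278,-.3088,.1444])"
```

```text
t 13.18 pos [ 0.4278 -0.309   0.1557] yaw -171.25 tilt [-0.e+00  1.e-04 -1.e+00] F [ 0.63 -1.26 -3.75] M [-0.31 -0.16 -0.12] w 0.129 tool shift cm [-0.002  0.017  1.13 ]
```

The pins are entered, 4–5 mm in with the full weight still on the gripper. I'll ease another 0.4 mm and lower on.

>>> move_arm([
  [-0.03, -0.05, 0, 0, 0, 0, -1],
  [0, 0, 0.08, 0, 0, 0, -1],
  [0, 0, 0.08, 0, 0, 0, -1],
  [0, 0, 0.08, 0, 0, 0, -1],
  [0, 0, 0.08, 0, 0, 0, -1],
  [0, 0, 0.08, 0, 0, 0, -1],
  [0, 0, 0.08, 0, 0, 0, -1],
  [0, 0, 0, 0, 0, 0, -1],
  [0, 0, 0, 0, 0, 0, -1],
])

```text
time: 13.93
tool_pos: [0.4281, -0.3093, 0.1508]
tool_rot: [-0.0, -0.076, 0.997, 0.0]
contact_force: [0.1, -0.0, -3.1]
gripper_width: 0.129
grasp_force: 59.2
```

```bash
python3 -c "
from h import *
delta([.4278,-.3088,.1444])"
```

```text
t 13.93 pos [ 0.4281 -0.3093  0.1508] yaw -171.25 tilt [ 2.e-04  4.e-04 -1.e+00] F [ 0.07 -0.03 -3.05] M [-0.08 -0.   -0.03] w 0.129 tool shift cm [0.021 0.057 0.641]
```

Now it is free of side load. I'll lower 5.5 mm more, then feel for the seat.

>>> move_arm([
  [0, 0, 0.08, 0, 0, 0, -1],
  [0, 0, 0.08, 0, 0, 0, -1],
  [0, 0, 0.08, 0, 0, 0, -1],
  [0, 0, 0.07, 0, 0, 0, -1],
  [0, 0, 0.06, 0, 0, 0, -1],
  [0, 0, 0.05, 0, 0, 0, -1],
  [0, 0, 0.05, 0, 0, 0, -1],
  [0, 0, 0.05, 0, 0, 0, -1],
  [0, 0, 0, 0, 0, 0, -1],
  [0, 0, 0, 0, 0, 0, -1],
])

```text
time: 14.77
tool_pos: [0.4281, -0.3094, 0.1457]
tool_rot: [-0.0, -0.076, 0.997, 0.0]
contact_force: [0.3, -0.7, -3.5]
gripper_width: 0.129
grasp_force: 59.2
```

```bash
python3 -c "
from h import *
delta([.4278,-.3088,.1444])"
```

```text
t 14.77 pos [ 0.4281 -0.3094  0.1457] yaw -171.25 tilt [ 1.e-04  1.e-04 -1.e+00] F [ 0.3  -0.67 -3.49] M [-0.01 -0.02  0.  ] w 0.129 tool shift cm [0.025 0.065 0.134]
```

>>> move_arm([
  [0, 0, 0.04, 0, 0, 0, -1],
  [0, 0, 0.04, 0, 0, 0, -1],
  [0, 0, 0.04, 0, 0, 0, -1],
  [0, 0, 0, 0, 0, 0, -1],
  [0, 0, 0, 0, 0, 0, -1],
])

```text
time: 15.18
tool_pos: [0.4282, -0.3094, 0.1446]
tool_rot: [-0.0, -0.076, 0.997, 0.0]
contact_force: [0.2, -0.7, -3.9]
gripper_width: 0.131
grasp_force: 59.2
```

```bash
python3 -c "
from h import *
delta([.4278,-.3088,.1444])"
```

```text
t 15.18 pos [ 0.4282 -0.3094  0.1446] yaw -171.25 tilt [ 0.e+00  1.e-04 -1.e+00] F [ 0.17 -0.72 -3.85] M [ 0.04  0.02 -0.03] w 0.131 tool shift cm [0.027 0.067 0.016]
```

>>> move_arm([
  [0, 0, 0.03, 0, 0, 0, -1],
  [0, 0, 0.03, 0, 0, 0, -1],
  [0, 0, 0.03, 0, 0, 0, -1],
  [0, 0, 0, 0, 0, 0, -1],
  [0, 0, 0, 0, 0, 0, -1],
])

```text
time: 15.6
tool_pos: [0.4282, -0.3096, 0.1441]
tool_rot: [0.0, -0.076, 0.997, -0.0]
contact_force: [-1.4, 0.1, -0.8]
gripper_width: 0.13
grasp_force: 59.7
```

```bash
python3 -c "
from h import *
delta([.4278,-.3088,.1444])"
```

```text
t 15.6 pos [ 0.4282 -0.3096  0.1441] yaw -171.25 tilt [-0.e+00 -3.e-04 -1.e+00] F [-1.36  0.11 -0.83] M [0.03 0.13 0.02] w 0.13 tool shift cm [ 0.028  0.084 -0.034]
```

>>> move_arm([
  [0, 0, 0.03, 0, 0, 0, -1],
  [0, 0, 0.02, 0, 0, 0, -1],
  [0, 0, 0, 0, 0, 0, -1],
  [0, 0, 0, 0, 0, 0, -1],
])

```text
time: 15.93
tool_pos: [0.4282, -0.3097, 0.1438]
tool_rot: [-0.0, -0.076, 0.997, -0.0]
contact_force: [-3.4, 0.2, 2.6]
gripper_width: 0.127
grasp_force: 60.1
```

```bash
python3 -c "
from h import *
delta([.4278,-.3088,.1444])"
```

```text
t 15.93 pos [ 0.4282 -0.3097  0.1438] yaw -171.25 tilt [ 1.e-04 -6.e-04 -1.e+00] F [-3.37  0.19  2.62] M [0.11 0.4  0.08] w 0.127 tool shift cm [ 0.025  0.096 -0.063]
```

The contact force rose from a hanging -3.5 N to +2.6 N at the expected home height, so the door is seated. I'll release it and go up.

>>> move_arm([
  [0, 0, -0.04, 0, 0, 0, -1],
  [0, 0, 0, 0, 0, 0, -0.6],
  [0, 0, 0, 0, 0, 0, -0.3],
  [0, 0, 0, 0, 0, 0, 0],
  [0, 0, 0, 0, 0, 0, 0],
  [0, 0, 0, 0, 0, 0, 0],
  [0, 0, -0.5, 0, 0, 0, 0],
  [0, 0, -1, 0, 0, 0, 0],
  [0, 0, -1.5, 0, 0, 0, 0],
  [0, 0, -1.5, 0, 0, 0, 0],
  [0, 0, -1.5, 0, 0, 0, 0],
  [0, 0, -1, 0, 0, 0, 0],
  [0, 0, 0, 0, 0, 0, 0],
  [0, 0, 0, 0, 0, 0, 0],
])

```text
time: 17.1
tool_pos: [0.4285, -0.3098, 0.2146]
tool_rot: [0.001, -0.076, 0.997, -0.001]
contact_force: [0.7, 0.4, -0.7]
gripper_width: 0.496
grasp_force: 0.0
```

```bash
python3 -c "
from h import *
delta([.4278,-.3088,.1444])
f=grab('top');g=grab('side');np.save('pics/top3.npy',f,allow_pickle=True);np.save('pics/side3.npy',g,allow_pickle=True)
a=cv2.resize(f['img'][195:285,430:500],None,fx=5.5,fy=5.5,interpolation=cv2.INTER_CUBIC)
c=cv2.resize(g['img'][145:235,350:420],None,fx=5.5,fy=5.5,interpolation=cv2.INTER_CUBIC)
cv2.imwrite('pics/c6.png',np.hstack([a,c]))
"
```

```text
t 17.1 pos [ 0.4285 -0.3098  0.2146] yaw -171.25 tilt [-0.0012 -0.0015 -1.    ] F [ 0.71  0.4  -0.72] M [-0.01 -0.02 -0.02] w 0.496 tool shift cm [0.063 0.117 7.02 ]
```

View pics/c6.png

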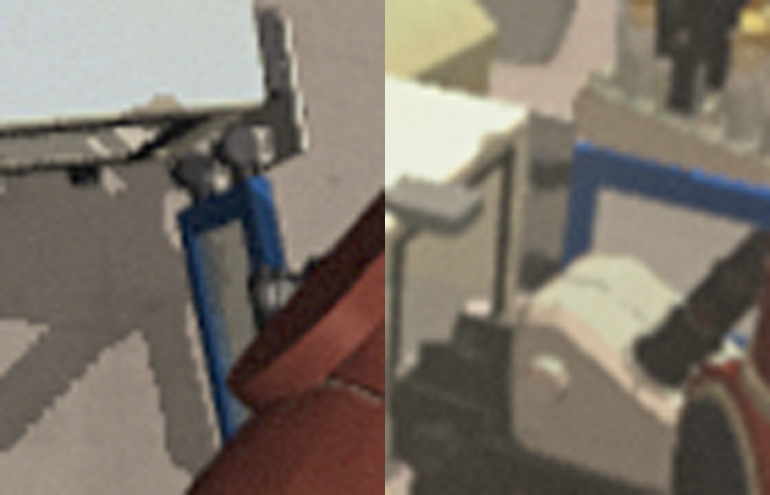

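The door hangs on both pins with no brass showing in the side view, still open. Now I'll go round to the outer (-y) side with shut fingers.

>>> move_arm([
  [0, -0.5, 0, 0, 0, 0, -0.5],
  [0, -1.2, 0, 0, 0, 0, -1],
  [0, -1.2, 0, 0, 0, 0, -1],
  [0, -1.2, 0, 0, 0, 0, -1],
  [0, -0.6, 0, 0, 0, 0, -1],
  [0, 0, 0, 0, 0, 0, -1],
  [0, 0, 1, 0, 0, 0, -1],
  [0, 0, 1.3, 0, 0, 0, -1],
  [0, 0, 1.3, 0, 0, 0, -1],
  [0, 0, 1.3, 0, 0, 0, -1],
  [0, 0, 1.2, 0, 0, 0, -1],
  [0, 0, 0.8, 0, 0, 0, -1],
  [0, 0, 0, 0, 0, 0, -1],
  [0, 0, 0, 0, 0, 0, -1],
])

```text
time: 18.37
tool_pos: [0.4351, -0.3555, 0.1437]
tool_rot: [-0.0, -0.076, 0.997, 0.001]
contact_force: [0.8, -0.3, -0.2]
gripper_width: -0.0
grasp_force: 0.0
```

```bash
cat > arc.py <<'E'
from h import *
import sys
# waypoints round the hinge: tool centre at rail station r, off centre plane by c(a)
H=np.array([.5225,-.2955]);inc=4.85;th=np.radians(188.75)
a0,a1,n,r=[float(v) for v in sys.argv[1:5]]
delta([.4278,-.3088,.1444])
s,p,R=pose();cur=p[:2]
X=R[:2,0];Y=R[:2,1]
for a in np.linspace(a0,a1,int(n)):
    ph=np.radians(inc+a); yd=np.array([-np.sin(ph),np.cos(ph)]);out=-np.array([np.cos(ph),np.sin(ph)])
    ext=.011*abs(X@out)+.0145*abs(Y@out)  # half extent of shut fingers toward the door
    q=H+r*yd+(.006+ext)*out; d=(q-cur)*100; print(round(a,1),q.round(4),"row",(d@X).round(2),(d@Y).round(2)); cur=q
E
python3 arc.py 94 0 15 .1
```

```text
t 18.37 pos [ 0.4351 -0.3555  0.1437] yaw -171.24 tilt [ 8.0e-04  1.2e-03 -1.0e+00] F [ 0.82 -0.29 -0.19] M [-0.02 -0.    0.  ] w -0.0 tool shift cm [ 0.007  4.728 -0.06 ]
94.0 [ 0.4268 -0.3312] row 0.44 2.53
87.3 [ 0.4234 -0.3209] row 0.19 1.07
80.6 [ 0.421  -0.3101] row 0.07 1.1
73.9 [ 0.4199 -0.2989] row -0.06 1.13
67.1 [ 0.42   -0.2873] row -0.19 1.14
60.4 [ 0.4216 -0.2756] row -0.33 1.13
53.7 [ 0.4246 -0.264 ] row -0.47 1.11
47.0 [ 0.4291 -0.2526] row -0.62 1.06
40.3 [ 0.4351 -0.2416] row -0.76 0.99
33.6 [ 0.4425 -0.2313] row -0.89 0.9
26.9 [ 0.4514 -0.2219] row -1.02 0.79
20.1 [ 0.4616 -0.2136] row -1.13 0.67
13.4 [ 0.4729 -0.2066] row -1.22 0.52
6.7 [ 0.4851 -0.2011] row -1.3 0.36
0.0 [ 0.4961 -0.1974] row -1.15 0.2
```

>>> move_arm([
  [0.15, 0.8, 0, 0, 0, 0, -1],
  [0.15, 0.8, 0, 0, 0, 0, -1],
  [0.1, 0.4, 0, 0, 0, 0, -1],
  [0.05, 0.3, 0, 0, 0, 0, -1],
  [0.05, 0.3, 0, 0, 0, 0, -1],
  [0.1, 0.5, 0, 0, 0, 0, -1],
  [0.1, 0.55, 0, 0, 0, 0, -1],
  [0.04, 0.55, 0, 0, 0, 0, -1],
  [0.03, 0.55, 0, 0, 0, 0, -1],
  [-0.03, 0.57, 0, 0, 0, 0, -1],
  [-0.03, 0.57, 0, 0, 0, 0, -1],
  [-0.1, 0.57, 0, 0, 0, 0, -1],
  [-0.1, 0.57, 0, 0, 0, 0, -1],
  [-0.16, 0.56, 0, 0, 0, 0, -1],
  [-0.16, 0.56, 0, 0, 0, 0, -1],
  [-0.1, 0.3, 0, 0, 0, 0, -1],
  [0, 0, 0, 0, 0, 0, -1],
])

```text
time: 19.78
tool_pos: [0.4217, -0.2717, 0.1445]
tool_rot: [-0.0, -0.077, 0.997, 0.0]
contact_force: [0.1, -0.6, -0.1]
gripper_width: 0.001
grasp_force: 0.3
```

```bash
python3 arc.py 53.7 0 9 .1; python3 -c "
from h import *
f=grab('top');g=grab('side');np.save('pics/top4.npy',f,allow_pickle=True)
a=cv2.resize(f['img'][190:290,390:500],None,fx=4,fy=4,interpolation=cv2.INTER_CUBIC)
c=cv2.resize(g['img'][135:235,330:420],None,fx=4,fy=4,interpolation=cv2.INTER_CUBIC)
cv2.imwrite('pics/c7.png',np.hstack([a,c]))
"
```

```text
t 19.78 pos [ 0.4217 -0.2717  0.1445] yaw -171.2 tilt [ 2.e-04  3.e-04 -1.e+00] F [ 0.07 -0.56 -0.14] M [-0.11  0.11 -0.04] w 0.001 tool shift cm [-0.039 -3.755  0.01 ]
53.7 [ 0.4246 -0.2639] row -0.41 0.73
47.0 [ 0.4291 -0.2525] row -0.62 1.06
40.3 [ 0.4351 -0.2416] row -0.76 0.99
33.6 [ 0.4426 -0.2313] row -0.9 0.9
26.8 [ 0.4514 -0.2219] row -1.02 0.79
20.1 [ 0.4616 -0.2136] row -1.13 0.66
13.4 [ 0.4729 -0.2066] row -1.22 0.52
6.7 [ 0.4851 -0.2011] row -1.3 0.36
0.0 [ 0.4961 -0.1974] row -1.14 0.2
```

View pics/c7.png

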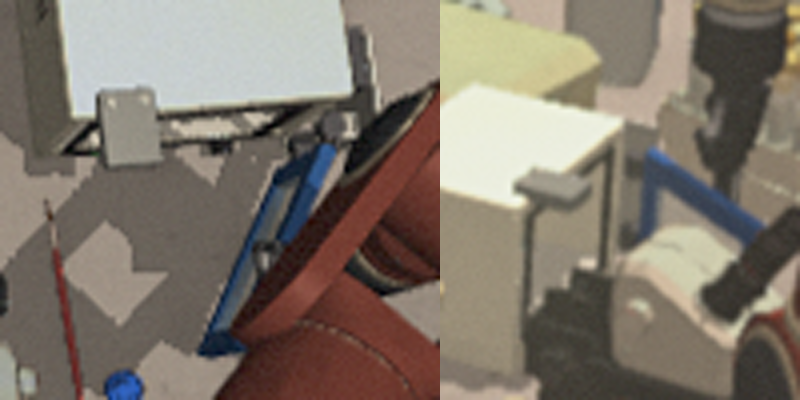

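The door swings as planned, now about 55–60° open with the knuckles still on the pins. I'll carry on round to about 13°.

>>> move_arm([
  [-0.2, 0.37, 0, 0, 0, 0, -1],
  [-0.21, 0.37, 0, 0, 0, 0, -1],
  [-0.31, 0.53, 0, 0, 0, 0, -1],
  [-0.31, 0.53, 0, 0, 0, 0, -1],
  [-0.38, 0.5, 0, 0, 0, 0, -1],
  [-0.38, 0.5, 0, 0, 0, 0, -1],
  [-0.45, 0.45, 0, 0, 0, 0, -1],
  [-0.45, 0.45, 0, 0, 0, 0, -1],
  [-0.51, 0.4, 0, 0, 0, 0, -1],
  [-0.51, 0.4, 0, 0, 0, 0, -1],
  [-0.56, 0.33, 0, 0, 0, 0, -1],
  [-0.56, 0.33, 0, 0, 0, 0, -1],
  [-0.41, 0.17, 0, 0, 0, 0, -1],
  [-0.41, 0.17, 0, 0, 0, 0, -1],
  [-0.4, 0.17, 0, 0, 0, 0, -1],
  [0, 0, 0, 0, 0, 0, -1],
])

```text
time: 21.22
tool_pos: [0.4734, -0.207, 0.1446]
tool_rot: [0.0, -0.076, 0.997, 0.0]
contact_force: [-0.1, -0.4, 0.4]
gripper_width: 0.001
grasp_force: 0.0
```

```bash
python3 arc.py 11 -2 9 .1
```

```text
t 21.22 pos [ 0.4734 -0.207   0.1446] yaw -171.23 tilt [-3.e-04  2.e-04 -1.e+00] F [-0.12 -0.4   0.41] M [-0.04 -0.03  0.01] w 0.001 tool shift cm [ 6.057 -9.371  0.019]
11.0 [ 0.4772 -0.2044] row -0.42 0.19
9.4 [ 0.4802 -0.2031] row -0.31 0.09
7.8 [ 0.4832 -0.2018] row -0.32 0.08
6.1 [ 0.4862 -0.2007] row -0.32 0.07
4.5 [ 0.4893 -0.1996] row -0.32 0.06
2.9 [ 0.492  -0.1987] row -0.27 0.05
1.2 [ 0.4943 -0.1979] row -0.25 0.04
-0.4 [ 0.4967 -0.1972] row -0.25 0.04
-2.0 [ 0.4991 -0.1965] row -0.25 0.03
```

>>> move_arm([
  [-0.2, 0.07, 0, 0, 0, 0, -1],
  [-0.2, 0.06, 0, 0, 0, 0, -1],
  [-0.2, 0.05, 0, 0, 0, 0, -1],
  [-0.2, 0.05, 0, 0, 0, 0, -1],
  [-0.2, 0.04, 0, 0, 0, 0, -1],
  [-0.2, 0.04, 0, 0, 0, 0, -1],
  [0, 0, 0, 0, 0, 0, -1],
])

```text
time: 21.8
tool_pos: [0.4845, -0.2023, 0.1446]
tool_rot: [0.0, -0.076, 0.997, 0.0]
contact_force: [-0.6, 0.0, -0.3]
gripper_width: 0.002
grasp_force: 0.5
```

```bash
python3 arc.py 4 -2 6 .1
```

```text
t 21.8 pos [ 0.4845 -0.2023  0.1446] yaw -171.25 tilt [-2.e-04  1.e-04 -1.e+00] F [-0.59  0.01 -0.33] M [-0.07  0.2  -0.04] w 0.002 tool shift cm [ 7.221 -9.665  0.021]
4.0 [ 0.4903 -0.1993] row -0.62 0.21
2.8 [ 0.4921 -0.1987] row -0.18 0.03
1.6 [ 0.4938 -0.1981] row -0.18 0.03
0.4 [ 0.4956 -0.1976] row -0.18 0.03
-0.8 [ 0.4973 -0.197 ] row -0.18 0.02
-2.0 [ 0.4991 -0.1965] row -0.18 0.02
```

>>> move_arm([
  [-0.15, 0.03, 0, 0, 0, 0, -1],
  [-0.15, 0.03, 0, 0, 0, 0, -1],
  [-0.15, 0.03, 0, 0, 0, 0, -1],
  [-0.15, 0.03, 0, 0, 0, 0, -1],
  [0, 0, 0, 0, 0, 0, -1],
])

```text
time: 22.22
tool_pos: [0.4901, -0.2002, 0.1446]
tool_rot: [0.0, -0.076, 0.997, 0.0]
contact_force: [-0.6, -0.9, -0.8]
gripper_width: 0.002
grasp_force: 0.0
```

```bash
python3 -c "
from h import *
delta([.4965,-.197,.1446])"
```

```text
t 22.22 pos [ 0.4901 -0.2002  0.1446] yaw -171.24 tilt [-2.e-04  1.e-04 -1.e+00] F [-0.63 -0.94 -0.84] M [ 0.01  0.08 -0.05] w 0.002 tool shift cm [-0.676  0.216  0.004]
```

>>> move_arm([
  [-0.1, 0.02, 0, 0, 0, 0, -1],
  [-0.1, 0.02, 0, 0, 0, 0, -1],
  [-0.1, 0.02, 0, 0, 0, 0, -1],
  [-0.1, 0.02, 0, 0, 0, 0, -1],
  [0, 0, 0, 0, 0, 0, -1],
])

```text
time: 22.63
tool_pos: [0.4939, -0.1988, 0.1446]
tool_rot: [0.0, -0.076, 0.997, 0.0]
contact_force: [-0.1, -0.1, 0.0]
gripper_width: -0.004
grasp_force: 0.1
```

```bash
python3 -c "
from h import *
delta([.4965,-.197,.1446])"
```

```text
t 22.63 pos [ 0.4939 -0.1988  0.1446] yaw -171.25 tilt [-1.e-04  1.e-04 -1.e+00] F [-0.07 -0.07  0.03] M [0.02 0.03 0.01] w -0.004 tool shift cm [-0.285  0.139  0.002]
```

>>> move_arm([
  [-0.1, 0.02, 0, 0, 0, 0, -1],
  [-0.1, 0.02, 0, 0, 0, 0, -1],
  [-0.1, 0.02, 0, 0, 0, 0, -1],
  [0, 0, 0, 0, 0, 0, -1],
])

```text
time: 22.97
tool_pos: [0.4968, -0.1978, 0.1446]
tool_rot: [0.0, -0.076, 0.997, 0.0]
contact_force: [-0.1, -0.4, 0.2]
gripper_width: 0.002
grasp_force: 0.1
```

```bash
python3 -c "
from h import *
delta([.4965,-.197,.1446])"
```

```text
t 22.97 pos [ 0.4968 -0.1978  0.1446] yaw -171.25 tilt [-1.e-04  1.e-04 -1.e+00] F [-0.12 -0.45  0.18] M [0.01 0.04 0.03] w 0.002 tool shift cm [ 0.014  0.078 -0.   ]
```

```bash
python3 -c "
from h import *
f=grab('top');g=grab('side');np.save('pics/top5.npy',f,allow_pickle=True)
a=cv2.resize(f['img'][195:275,390:500],None,fx=4.3,fy=4.3,interpolation=cv2.INTER_CUBIC)
c=cv2.resize(g['img'][155:235,340:415],None,fx=4.3,fy=4.3,interpolation=cv2.INTER_CUBIC)
cv2.imwrite('pics/c8.png',np.hstack([a,c]))
"
```

```text
(no output)
```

View pics/c8.png

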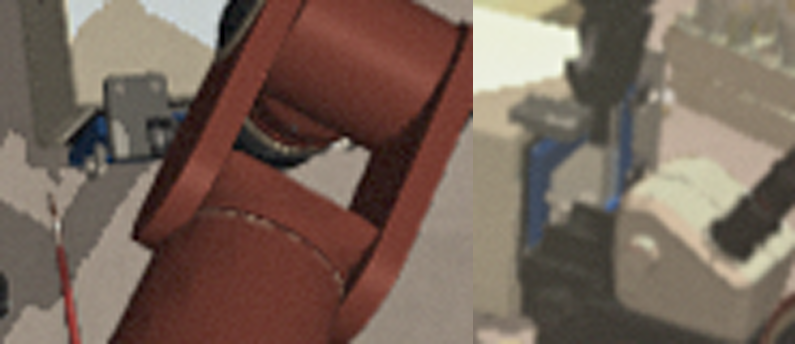

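The door is nearly shut and under the keeper block. I'll keep easing in until it firms up on the seal.

>>> move_arm([
  [-0.1, 0, 0, 0, 0, 0, -1],
  [-0.1, 0, 0, 0, 0, 0, -1],
  [0, 0, 0, 0, 0, 0, -1],
])

```text
time: 23.32
tool_pos: [0.4982, -0.1976, 0.1445]
tool_rot: [-0.001, -0.076, 0.997, 0.0]
contact_force: [-2.5, -0.5, 0.2]
gripper_width: -0.001
grasp_force: 1.5
```

```bash
python3 -c "
from h import *
delta([.4965,-.197,.1446])"
```

```text
t 23.32 pos [ 0.4982 -0.1976  0.1445] yaw -171.25 tilt [ 1.5e-03  1.0e-04 -1.0e+00] F [-2.48 -0.52  0.17] M [-0.12  0.43  0.07] w -0.001 tool shift cm [ 0.157  0.085 -0.007]
```

>>> move_arm([
  [-0.08, 0, 0, 0, 0, 0, -1],
  [0, 0, 0, 0, 0, 0, -1],
  [0, 0, 0, 0, 0, 0, -1],
])

```text
time: 23.57
tool_pos: [0.4983, -0.1976, 0.1445]
tool_rot: [-0.002, -0.076, 0.997, 0.0]
contact_force: [-5.6, -0.1, 3.0]
gripper_width: 0.003
grasp_force: 3.1
```

```bash
python3 -c "
from h import *
delta([.4965,-.197,.1446])"
```

```text
t 23.57 pos [ 0.4983 -0.1976  0.1445] yaw -171.26 tilt [ 3.2e-03  3.0e-04 -1.0e+00] F [-5.6  -0.07  2.95] M [-0.19  1.01 -0.01] w 0.003 tool shift cm [ 0.171  0.088 -0.006]
```

>>> move_arm([
  [-0.08, 0, 0, 0, 0, 0, -1],
  [0, 0, 0, 0, 0, 0, -1],
  [0, 0, 0, 0, 0, 0, -1],
])

```text
time: 23.82
tool_pos: [0.4984, -0.1976, 0.1445]
tool_rot: [-0.003, -0.076, 0.997, 0.0]
contact_force: [-8.0, -0.8, 3.8]
gripper_width: -0.003
grasp_force: 4.6
```

```bash
python3 -c "
from h import *
delta([.4965,-.197,.1446])"
```

```text
t 23.82 pos [ 0.4984 -0.1976  0.1445] yaw -171.25 tilt [ 5.2e-03  5.0e-04 -1.0e+00] F [-8.   -0.81  3.76] M [-0.15  1.37 -0.06] w -0.003 tool shift cm [ 0.18   0.089 -0.008]
```

```bash
python3 - <<'E'
from h import *
f=grab('top');g=grab('side');np.save('pics/top6.npy',f,allow_pickle=True);np.save('pics/side6.npy',g,allow_pickle=True)
H=np.array([.5225,-.2955])
for a in(0,4,8):
    ph=np.radians(4.85+a);yd=np.array([-np.sin(ph),np.cos(ph)]);out=-np.array([np.cos(ph),np.sin(ph)])
    for nm,o,z in(("outer bot free",.006,.036),("outer top free",.006,.154)):
        X=np.r_[H+.176*yd+o*out,z];print(a,nm,X.round(3),proj(f,X).round(1),proj(g,X).round(1))
for F,(x0,x1,y0,y1) in((f,(400,432,215,240)),(g,(350,385,180,220))):
    h=cv2.cvtColor(F['img'],cv2.COLOR_BGR2HSV)[y0:y1,x0:x1];m=cv2.inRange(h,(98,100,30),(128,255,255))
    print(x0,y0)
    for i,r in enumerate(m):print(y0+i,"".join(".#"[int(v>0)] for v in r))
E
```

```text
0 outer bot free [ 0.502 -0.121  0.036] [404.9 233.7] [355.2 221.4]
0 outer top free [ 0.502 -0.121  0.154] [412.7 226.5] [357.  189.1]
4 outer bot free [ 0.489 -0.123  0.036] [405.6 237.7] [358.7 222.3]
4 outer top free [ 0.489 -0.123  0.154] [413.5 230.7] [360.5 189.9]
8 outer bot free [ 0.478 -0.125  0.036] [406.6 241.5] [362.2 223. ]
8 outer top free [ 0.478 -0.125  0.154] [414.6 235. ] [364.2 190.7]
400 215
215 ................................
216 ................................
217 ................................
218 ................................
219 ................................
220 ................................
221 .............#.................#
222 ............##..................
223 ...........####.................
224 ..........#####.................
225 .........######.................
226 ........#######.................
227 .......######...................
228 .......####.....................
229 ......#####.....................
230 ......####......................
231 ......###......#................
232 ........#.......................
233 ..............
[... 1148 characters left out ...]
.......#............
203 ...................................
204 ...................................
205 ...................................
206 ...................................
207 ...................................
208 ...................................
209 ...................................
210 ...................................
211 ...................................
212 ...................................
213 ...................................
214 ...................................
215 ...................................
216 ...................................
217 ...................................
218 ...................................
219 ...................................
```

In the top view the free edge's bottom corner is near (407,232.5), and my projection for a shut door gives (404.9,233.7), so the door lies on the seal. I'll back off and check.

>>> move_arm([
  [0.15, 0, 0, 0, 0, 0, -1],
  [0.2, 0, 0, 0, 0, 0, -1],
  [0.5, 0, 0, 0, 0, 0, -1],
  [1, 0, 0, 0, 0, 0, -1],
  [1.5, 0, 0, 0, 0, 0, -1],
  [1.5, 0, 0, 0, 0, 0, -1],
  [1, 0, -1, 0, 0, 0, -1],
  [0, 0, -2, 0, 0, 0, -1],
  [0, 0, -3, 0, 0, 0, -1],
  [0, 0, -3, 0, 0, 0, -1],
  [0, 0, -3, 0, 0, 0, -1],
  [0, -3, -1, 0, 0, 0, -1],
  [0, -3, 0, 0, 0, 0, -1],
  [0, -3, 0, 0, 0, 0, -1],
  [0, -3, 0, 0, 0, 0, -1],
  [0, -3, 0, 0, 0, 0, -1],
  [0, -2, 0, 0, 0, 0, -1],
  [0, 0, 0, 0, 0, 0, -1],
  [0, 0, 0, 0, 0, 0, -1],
])

```text
time: 25.5
tool_pos: [0.4676, -0.3748, 0.2742]
tool_rot: [-0.0, -0.075, 0.997, 0.001]
contact_force: [0.0, 0.0, -0.2]
gripper_width: -0.003
grasp_force: 0.0
```

```bash
python3 - <<'E'
from h import *
delta([.4965,-.197,.1446])
f=grab('top');g=grab('side')
a=cv2.resize(f['img'][190:250,390:500],None,fx=4.5,fy=4.5,interpolation=cv2.INTER_CUBIC)
c=cv2.resize(g['img'][165:225,345:410],None,fx=4.5,fy=4.5,interpolation=cv2.INTER_CUBIC)
b=cv2.resize(f['img'][130:240,290:400],(270,270))
cv2.imwrite('pics/c9.png',np.hstack([a,c]))
m=cv2.inRange(cv2.cvtColor(f['img'],cv2.COLOR_BGR2HSV),(98,100,30),(128,255,255))[215:245,400:432]
ys,xs=np.nonzero(m);print(ys.max()+215,xs.min()+400)
f0=np.load('pics/top0.npy',allow_pickle=True).item()
print("bottle/box/vial region change",cv2.absdiff(f['img'],f0['img'])[165:225,310:388].mean(),cv2.absdiff(f['img'],f0['img'])[165:225,310:388].max())
E
```

```text
t 25.5 pos [ 0.4676 -0.3748  0.2742] yaw -171.34 tilt [ 2.e-04  1.e-03 -1.e+00] F [ 0.01  0.02 -0.18] M [ 0.01 -0.   -0.07] w -0.003 tool shift cm [-5.539 17.126 12.972]
232 406
bottle/box/vial region change 3.9705128205128206 22
```

View pics/c9.png

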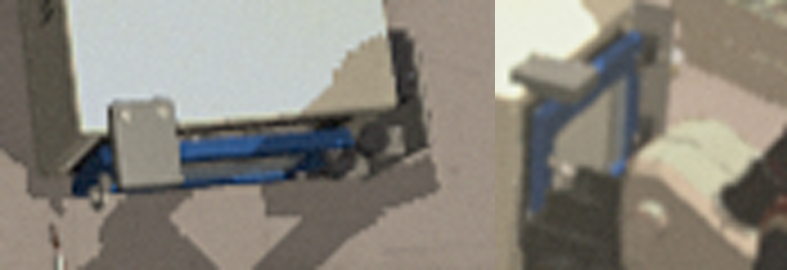

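The door lies flat along the front, both knuckles are on their pins and the robot is clear. Nothing has changed around the bottle, box and vial, so I'll hand it in.

```bash
python3 -c "
from plant import manip
print(manip.job_done())"
```

```text
the job is handed in; nothing more can be done
None
```

The blue door is hung on both hinge pins and shut on its seal, the gripper is clear, the bottle, tip box and vial were not disturbed, and the job was handed in at about 25.5 s; I did not feel the ball catch click, so that it is past the catch rests on the camera views and on it staying shut when I backed off.

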